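# Green filter in, then release the shutter

### The arm

A 6-joint arm with a two-finger parallel gripper is mounted at the origin on the work surface. World frame = base frame: x ahead of the robot, y to its left, z up, the work surface at z = 0. Lengths are in m, angles in rad, forces in N, time in s.
With the tool pointing down it reaches from about 0.3 to 0.875 m from the base axis. Payload 6.4 kg.
Tool frame: the origin (TCP) lies midway between the tips of the shut fingers; the grasp point (between the pads) lies 19 mm behind it; z points along the fingers, y is the line along which they close (so a half turn about z gives the same grasp; the last joint's range is limited). The gripper opens to 85 mm and grips with 20 to 120 N. Pads are 22 mm wide; open, the fingers measure 114 mm over their backs; the gripper's body (76 mm by 85 mm) begins 54 mm behind the grasp point. The pads swing forward as they close: fully open they stand 13 mm farther back than shut.
Start: joints at [0.972, 0.181, 1.607, -0, 1.354, -0.206], TCP at [0.22, 0.531, 0.202] pointing down, gripper open.
Joint ranges: [-2.99, 2.99], [-0.89, 2.07], [0.3, 2.58], [-1.14, 4.28], [0, 2.63], [-3.12, 3.12]. Speed limits (rad/s): [2.57, 2.57, 3.01, 3.14, 3.14, 3.14].

### API

Orientations are given as a unit quaternion [w, x, y, z].
In Python, from bench import * gives the robot as it stands.
- The arm moves only by the tool play_rows, never from a script. Its argument "plan" is a list of rows, each a list of 3 entries, a list of its own where there are three numbers: the finger opening in mm, from 0 to 85.4, then the shift along the tool's x, y, z normalised to -1 to 1, where 1 is 40 cm, then the turn about the tool's z normalised to -1 to 1, where 1 is pi rad. A call has 1 to 10 rows; each row is the pose to reach, as a shift and turn from the pose commanded when the call began, along the tool's axes at that moment, turning the shorter way round; what a row does not reach only later rows make up. A row lasts 1/10 s, in which the tool goes at most 50 mm and 8.59 degrees, less where a joint would pass 70% of its speed; a pose out of reach is approached as far as the arm can. A call with a number of a shift or a turn outside -1 to 1 is refused whole. A call with a gripper value outside its range is refused whole. The fingers move at their own pace and stop on an object; the grip force is fixed at half the most. Time passes only in rows, so rows that repeat a pose let the fingers close. It gives the time, the measured TCP pose, the force, the opening and the grip force at its end, in the units of the state.
- get_obs(): the state, without advancing time (a new reading comes with each control period).
- camera(name): name is "scene" or "top"; returns a dict with "image" (400x640x3 uint8, red, green, blue), "range_z" (400x640 float32, m along the optical axis (not along the pixel's ray), 0 where there is no reading), "intrinsics" (3x3 intrinsics, pixels), "k1" (the pictures are not rectified: a ray, as slopes to the right and down, at radius r is drawn at 1 + k1 r^2 times it, then the intrinsics apply), "rvec" (rotation vector, rad) and "tvec" (3), from world to camera coordinates, as OpenCV has them. Camera axes: x right, y down, z forward; pixel columns grow to the right and rows downward; lengths in m; the calibration is good to about 2 mm. A picture is of the moment at which its call begins.
- hand_in(): hands the job in; it is judged then, once.
Trained networks look in a picture, given as the dict that the camera call returned (one of the last four; its "shot" number tells which), for a name from the list of things; names that differ only in an ending like _2 or _b are one class to them, and where a whole thing is asked for, a point or a joint stands for the part that bears it (a point fixed in the world has none). Each returns a list of dicts, best first, with "conf" (0 to 1); they miss things now and then, are a little off and sometimes report something else, mostly with a low value. They report only what shows in the picture. A call takes as long as a camera call.
- search_frame(picture, label): "rect" ([centre column, centre row, width, height] in pixels, round what is visible of it).
- masks_of(picture, label): "mask" (400x640 bool, what is visible of it) and "rect" ([centre column, centre row, width, height] in pixels, round what is visible of it).
The state is a dict: "time_s": time; "q": joint angles; "dq": joint speeds; "joint_efforts": joint torques, N m; "eef_pos": TCP position; "eef_rot": TCP orientation; "wrist_force": force on the tool from outside, world axes, zero at the start; "torque": the same for the moment, N m; "opening": opening from 0.0 (shut) to 1.0 (fully open); "grasp_force": force on a finger pad.
Only numpy, scipy, OpenCV 4.12 (cv2) and the standard library are available. Lean on these libraries where they do the work, as an engineer would, in place of code of your own. Each camera call takes 0.05 s, during which the arm holds its last target. There are 200 camera calls.

### The job

Take the microscope picture in green light: with the fingertips gently push the green filter slide fully home, then gently press the red shutter button all the way down and let it come back up. Leave the orange and blue slides and the white and yellow buttons as they are, do not lift or shift anything else on the bench, and finish with the hand clear.

Things in the scene. Friction and masses are not known exactly. Their poses are not given: they have to be found in the camera images.
- green_tab (a point): Centre of the front face (the face to push) of the upright green tab on the green filter slide. Tab 36 mm wide, 56 mm tall, 12 mm thick, spanning 14 to 70 mm above the bench; this point is 42 mm above it and travels with the slide. Axes: +x is the level direction in which the slide is pushed in, away from the robot; z up. Home, this face is still 25 mm in front of its module.
- filter_bank: Grey base plate of the filter bank (fixed), origin on the bench under the row. Three white modules stand on it side by side along its y axis, 72 mm apart, in any order, tops 62 mm above the bench; each has a slide with a coloured tab towards the robot. A white lamp house 97 mm tall stands behind them (78 to 123 mm towards +x). Turned up to 0.35 rad.
- remote: Flat grey camera remote (fixed), 90 (x) x 200 (y) x 30 mm, origin at the centre of its underside, turned up to 0.4 rad. Three push buttons in a row along its y axis, 62 mm apart, in any order. The objective stands on its -x side and the oil bottle on its +x side, 25 mm or more from its edges.
- green_slide (a joint): How far the green slide has been pushed in, m: 0 is fully out, 0.030 is fully home at a hard stop. It starts 0 to 0.010 in. It slides freely against about 2 N of friction and stays where it is left.
- green_module: The white module that holds the green slide (fixed). Origin on its underside, 12 mm above the bench; its front face is 30 mm towards -x from here, the green tab's front face 85 mm towards -x with the slide fully out. +x is the pushing direction.
- amber_tab (a point): The same point on the orange tab of the orange (amber) filter slide; leave it alone. Same size.
- blue_tab (a point): The same point on the blue tab of the blue filter slide; leave it alone. Same size.
- red_button_top (a point): Centre of the top of the red shutter button: a round cap 28 mm across, its top 52 mm above the bench, in a black collar 44 mm across whose rim is 42 mm above the bench. z up; x and y as the remote's. The point travels down with the cap.
- red_button (a joint): How far the red button is pressed, m: 0 up, 0.006 fully down on a hard stop. A spring brings it back; it begins to move at about 1.2 N and is fully down at 4 N.
- red_button_base: The black collar of the red button (fixed), origin at the centre of its underside, 30 mm above the bench.
- white_button (a joint): The white button on the same remote, pressed depth in m, same build; leave it alone.
- white_button_top (a point): Centre of the top of the white button's cap.
- yellow_button (a joint): The yellow button on the same remote, pressed depth in m, same build; leave it alone.
- yellow_button_top (a point): Centre of the top of the yellow button's cap.
- objective: Bystander, loose: bright steel microscope objective standing on its wide end: 40 mm across, 44 mm tall. Origin at the centre of its underside.
- oil_bottle: Bystander, loose: small amber bottle with white cap, 28 mm across, 65 mm tall. Origin at the centre of its underside.
- slide_box: Bystander, loose: closed blue slide box, 85 x 100 x 30 mm. Origin at the centre of its underside.
- hex_key: Bystander, loose: steel hex key lying flat, 100 mm long, 6 mm thick. Origin under the middle of its long arm, which lies along its x axis; the 25 mm short arm points to its +y at the +x end.

How it is judged:
On the way, in this order (a step that is already met when the one before it is completed fails the run):
1. the green slide is home (27 mm or more of its 30 mm) (value of joint green_slide above 0.027 m), for 0.1 s.
2. then the red button is pressed down (4.5 mm or more of its 6 mm) (value of joint red_button above 0.0045 m and value of joint green_slide above 0.027 m), for 0.05 s.
At the end, for the whole second after the job is handed in: The green slide is home (within 3 mm of its stop), all three buttons are up (within 1 mm), the orange and blue slides are within 4 mm and the loose things within 15 mm of where they began, all at rest (value of joint green_slide above 0.027 m and value of joint each of red_button, white_button, yellow_button below 0.001 m and distance of each of amber_tab, blue_tab from where it was at the start of the episode below 0.004 m and distance of each of objective, oil_bottle, slide_box, hex_key from where it was at the start of the episode below 0.015 m and linear speed of each of objective, oil_bottle, slide_box, hex_key below 0.02 m/s); the robot touches nothing.
It fails at once if the orange or the blue filter slide is moved (more than 4 mm) (distance of any of amber_tab, blue_tab from where it was at the start of the episode above 0.004 m).
It fails at once if the white or the yellow button is pressed (more than 2 mm) (value of joint any of white_button, yellow_button above 0.002 m).
It fails at once if the red button is pressed (more than 3 mm) before the green slide is home (value of joint red_button above 0.003 m and not (value of joint green_slide above 0.027 m)).
It fails at once if the green slide or its module, or the red button or its collar, is pushed roughly by the robot (over 40 N) (contact force between any of the arm, the fingers and green_module above 40 N or contact force between any of the arm, the fingers and red_button_base above 40 N).
It fails at once if a loose bystander is lifted, carried, knocked over or shoved (more than 15 mm) (distance of any of objective, oil_bottle, slide_box, hex_key from where it was at the start of the episode above 0.015 m or angle between any of objective, oil_bottle, slide_box, hex_key's own z axis and vertical above 0.4 rad).
It also fails if it takes over 38 s, if anything falls off the work surface, if the arm or the gripper's body presses on something with over 40 N, if the wrist force passes 120 N, or if a joint passes its speed limit or range.

## Working session

There is one attempt and no reset: what is moved stays moved. The work goes in short steps, Python scripts to look and compute and a tool call to move; the robot and the scene stay as the last step left them, time stands still between calls to the robot, and variables do not carry over. Pictures are saved under pics/ and viewed, at most 10 in all, crops included, and the job is handed in when it is done.

Besides the shell and the picture viewer there is one more tool, called after "Emit:" as name([rows], argument=value, ...), one row to a line, values as JSON. play_rows: Moves the arm, as the interface text tells. Its arguments: {"type":"object","properties":{"plan":{"type":"array","items":{"type":"array"}}},"required":["plan"]}

```bash
mkdir -p pics
cat > h.py <<'E'
from bench import *
import numpy as np, cv2
def cloud(p):
    """world XYZ per pixel (400x640x3), nan where no reading"""
    K=np.array(p["intrinsics"]);k1=p["k1"];R=cv2.Rodrigues(np.array(p["rvec"],float))[0];t=np.array(p["tvec"],float)
    v,u=np.mgrid[0:400,0:640].astype(np.float64)
    uv=np.stack([u,v],-1).reshape(-1,1,2)
    n=cv2.undistortPoints(uv,K,np.array([k1,0,0,0,0.])).reshape(400,640,2)
    z=np.where(p["range_z"]>0,p["range_z"],np.nan).astype(float)
    c=np.dstack([n[...,0]*z,n[...,1]*z,z])
    return (c-t)@R
def save(p,n): cv2.imwrite(f"pics/{n}.png",p["image"][...,::-1])
E
python3 - <<'E'
from h import *
names="green_tab amber_tab blue_tab red_button_top white_button_top yellow_button_top objective oil_bottle slide_box hex_key remote filter_bank green_module".split()
for cam in("scene","top"):
    p=camera(cam);save(p,cam+"0");C=cloud(p)
    for n in names:
        for d in masks_of(p,n)[:2]:
            X=C[d["mask"]];X=X[~np.isnan(X[:,0])]
            print(cam,n,round(d["conf"],2),np.round(d["rect"]).astype(int),len(X),np.round(np.median(X,0),3) if len(X) else "",np.round(np.percentile(X,[3,97],axis=0),3).tolist() if len(X) else "")
o=get_obs();print(o)
E
```

```text
scene green_tab 0.43 [391 213   9  16] 155 [0.482 0.19  0.058] [[0.473, 0.174, 0.039], [0.49, 0.207, 0.072]]
scene amber_tab 0.66 [416 217  15  15] 171 [0.496 0.26  0.056] [[0.385, 0.243, 0.0], [0.502, 0.277, 0.073]]
scene blue_tab 0.72 [364 208  10  10] 109 [0.472 0.12  0.057] [[0.466, 0.106, 0.041], [0.477, 0.136, 0.072]]
scene white_button_top 0.24 [243 224   8   9] 63 [ 0.609 -0.209  0.052] [[0.592, -0.22, 0.045], [0.617, -0.198, 0.055]]
scene yellow_button_top 0.65 [391 214   9  15] 146 [0.482 0.19  0.058] [[0.473, 0.174, 0.04], [0.487, 0.206, 0.072]]
scene yellow_button_top 0.6 [365 209  12  14] 148 [0.472 0.12  0.056] [[0.401, 0.103, 0.002], [0.478, 0.136, 0.072]]
scene objective 0.66 [250 210  14  16] 181 [ 0.504 -0.23   0.019] [[0.445, -0.263, 0.001], [0.514, -0.215, 0.045]]
scene oil_bottle 0.73 [192 238   6  27] 184 [ 0.674 -0.339  0.035] [[0.661, -0.354, 0.007], [0.681, -0.33, 0.066]]
scene slide_box 0.85 [240 183  35  22] 606 [ 0.36  -0.314  0.03 ] [[0.303, -0.364, 0.005], [0.382, -0.268, 0.034]]
scene slide_box 0.35 [364 209  11  14] 136 [0.472 0.119 0.056] [[0.465, 0.1
[... 2261 characters left out ...]
.4, 'q': array([ 9.71673918e-01,  1.80813260e-01,  1.60699329e+00, -9.40446015e-06,
        1.35380272e+00, -2.06313536e-01]), 'dq': array([ 1.06845551e-03,  4.33536629e-04, -2.19801785e-04, -1.46200074e-05,
        7.76339102e-04, -7.05517210e-04]), 'joint_efforts': array([-3.65030546e-04, -4.44834173e+01, -3.51676440e+01, -2.47592252e-04,
        7.33094948e-04,  5.21456934e-05]), 'eef_pos': array([0.22010359, 0.53122114, 0.20188424]), 'eef_rot': array([ 9.67940713e-07,  1.95143169e-01,  9.80774767e-01, -9.44438297e-06]), 'wrist_force': array([ 0.55136406,  0.33930639, -0.13010813]), 'torque': array([ 0.00485297, -0.03038793,  0.01791786]), 'grasp_force': 0.0, 'opening': 1.003215757293143}
```

Run:
```python
import cv2,numpy as np
t=cv2.imread("pics/top0.png");s=cv2.imread("pics/scene0.png")
a=cv2.resize(t[100:320,140:500],(720,440),interpolation=cv2.INTER_CUBIC)
cv2.imwrite("pics/top0c.png",a)
```

```text
(no output)
```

View pics/top0c.png

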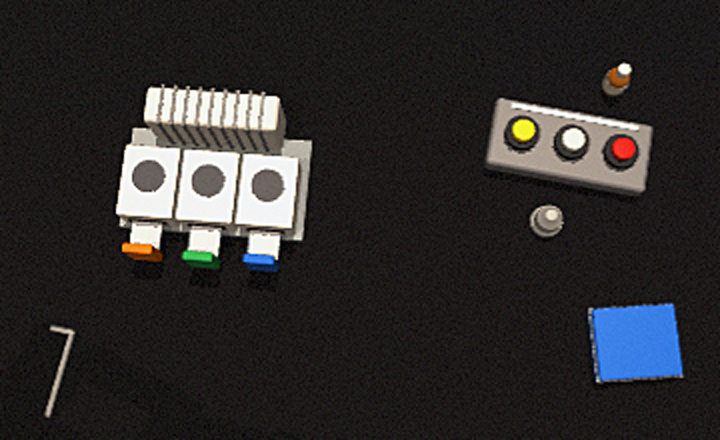

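View pics/scene0.png

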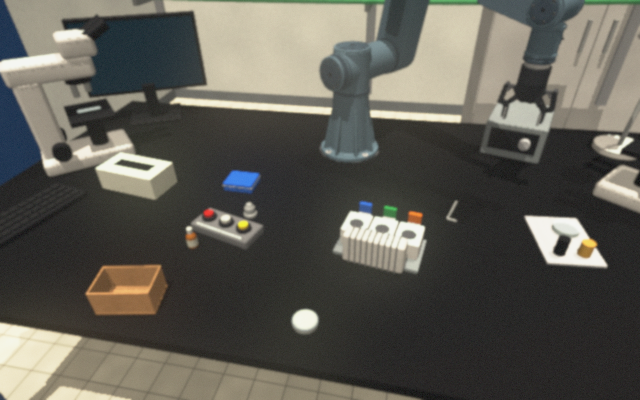

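The top crop shows, left to right, the orange, green and blue tabs at (142,250), (200,258) and (260,261). The buttons are yellow, white and red, with red at (623,148). The networks agree, apart from low-confidence extras. Next I measure the geometry accurately.

```bash
cat > m.py <<'E'
from h import *
def col(p,c):
    h,s,v=cv2.split(cv2.cvtColor(p["image"],cv2.COLOR_RGB2HSV)); h=h.astype(int)
    r={"green":(45,85),"orange":(8,18),"blue":(100,120),"red":(-8,5),"yellow":(24,34)}[c]
    hh=np.where(h>170,h-180,h)
    return (hh>=r[0])&(hh<=r[1])&(s>120)&(v>60)
def rect(P):
    (c,wh,a)=cv2.minAreaRect((P[:,:2]*1000).astype(np.float32)); return np.round(c,1),np.round(wh,1),round(a,1)
def box(C,lo,hi): return np.all((C>lo)&(C<hi),-1)
E
python3 - <<'E'
from m import *
for cam in("scene","top"):
    p=camera(cam);C=cloud(p)
    for c in("green","orange","blue"):
        m=col(p,c)&box(C,[.42,.05,.02],[.56,.32,.09]);P=C[m];T=P[P[:,2]>.066]
        F=P[P[:,2]<.064]
        print(cam,c,len(P),"top",len(T),T.mean(0).round(4) if len(T) else "",rect(T) if len(T)>3 else "","front",len(F),np.median(F,0).round(4) if len(F) else "")
    for c in("red","yellow"):
        m=col(p,c)&box(C,[.5,-.4,.046],[.7,-.15,.065]);P=C[m];print(cam,c,len(P),P.mean(0).round(4),rect(P))
    P=C[box(C,[.5,.05,.055],[.64,.3,.067])];print("modules",len(P),rect(P),np.median(P[:,2]).round(4))
    P=C[box(C,[.5,.05,.09],[.75,.3,.11])];print("lamp",len(P),rect(P),np.median(P[:,2]).round(4))
    P=C[box(C,[.5,-.4,.025],[.67,-.15,.038])];print("remote",len(P),rect(P),np.median(P[:,2]).round(4))
E
```

```text
scene green 47 top 42 [0.4795 0.1898 0.0703] (array([477.8, 189.6]), array([34.2, 13.8]), 88.6) front 4 [0.4806 0.1965 0.0602]
scene orange 130 top 47 [0.4946 0.26   0.0704] (array([492. , 259.9]), array([34.1, 15.6]), 87.1) front 74 [0.4969 0.259  0.0539]
scene blue 103 top 47 [0.4699 0.1191 0.07  ] (array([468.8, 118.9]), array([34. , 13.4]), 74.5) front 55 [0.4726 0.1182 0.0558]
scene red 51 [ 0.5739 -0.3306  0.0523] (array([ 571.5, -332.8]), array([25.9, 24.4]), 42.5)
scene yellow 56 [ 0.6066 -0.2097  0.0518] (array([ 605.3, -209.4]), array([26.8, 24.8]), 19.3)
modules 1213 (array([547.6, 178.2]), array([211.1, 123.8]), 80.8) 0.0636
lamp 861 (array([646.8, 161.6]), array([160. ,  55.1]), 82.1) 0.098
remote 991 (array([ 583.7, -271.5]), array([159.6, 214.8]), 5.8) 0.0308
top green 93 top 70 [0.4776 0.1885 0.0702] (array([477.6, 188.4]), array([35.6, 10.6]), 77.8) front 22 [0.4721 0.1889 0.0374]
top orange 135 top 74 [0.4923 0.2579 0.0705] (array([492.5, 257.9]), array([36.2, 12.1]), 79.9) front 59 [0.4871 0.2501 0.0424]
top blue 116 top 71 [0.4678 0.117  0.0707] (array([468.1, 116.8]), array([34. , 11.3]), 79.9) front 43 [0.4626 0.1133 0.0427]
top red 97 [ 0.5709 -0.3316  0.0523] (array([ 572.1, -331.3]), array([26.3, 25.5]), 32.0)
top yellow 91 [ 0.6048 -0.2132  0.0532] (array([ 604.9, -213.3]), array([26.9, 23.4]), 84.3)
modules 3092 (array([580.4, 171.8]), array([214.1, 125.8]), 82.0) 0.0629
lamp 1267 (array([648.3, 160.3]), array([160. ,  49.3]), 80.8) 0.0978
remote 2049 (array([ 584. , -272.8]), array([158. , 211.8]), 6.1) 0.0308
```

```bash
cat >> m.py <<'E'
from scipy.spatial.transform import Rotation as Ro
def to_units(pos,frm=None,q=None):
    o=get_obs();q=o["eef_rot"] if q is None else q
    R=Ro.from_quat(np.roll(q,-1))
    return np.round(R.inv().apply(np.array(pos)-(o["eef_pos"] if frm is None else frm))/.4,4)
E
python3 - <<'E'
from m import *
p=camera("top");C=cloud(p)
P=C[box(C,[.5,.05,.09],[.75,.3,.11])]
for yaw in(-9.2,-9.7):
    d=np.array([np.cos(np.radians(yaw)),np.sin(np.radians(yaw))]);n=np.array([-d[1],d[0]])
    g=np.array([.4777,.1888]);s=(C[...,:2]-g)@d;l=(C[...,:2]-g)@n
    M=(C[...,2]>.058)&(C[...,2]<.067)
    for k,off in(("blue",-.072),("green",0),("orange",.072)):
        S=s[M&(abs(l-off)<.02)&(s>.02)&(s<.13)];print(yaw,k,np.percentile(S,[0,1,3,10,97,100]).round(4))
    L=s[(C[...,2]>.092)&(abs(l)<.05)];print("lamp",np.percentile(L,[1,3,97]).round(4))
    front=g-d*.006
    print("front",front, "appr",front-d*.04)
    a=front-d*.04
    print(to_units([a[0],a[1],.2]),to_units([a[0],a[1],.04]))
E
```

```text
-9.2 blue [0.0425 0.0437 0.045  0.0509 0.1272 0.1299]
-9.2 green [0.0423 0.0434 0.0451 0.0508 0.127  0.13  ]
-9.2 orange [0.0432 0.0437 0.0455 0.0511 0.1275 0.1298]
lamp [0.1489 0.1508 0.1945]
front [0.47177718 0.18975929] appr [0.43229173 0.19615453]
[-0.8107 -0.5708  0.0047] [-0.8108 -0.5707  0.4047]
-9.7 blue [0.0431 0.0443 0.0457 0.0516 0.1271 0.1295]
-9.7 green [0.0422 0.0434 0.0451 0.0509 0.1269 0.1298]
-9.7 orange [0.0425 0.0431 0.0449 0.0509 0.1272 0.1299]
lamp [0.149  0.1507 0.1945]
front [0.47178578 0.18981094] appr [0.43235764 0.19655051]
[-0.8105 -0.5698  0.0047] [-0.8105 -0.5698  0.4047]
```

Emit:
play_rows([
  [0,[-0.81,-0.57,0.005],-0.073],
  [0,[-0.81,-0.57,0.005],-0.073],
  [0,[-0.81,-0.57,0.005],-0.073],
  [0,[-0.81,-0.57,0.005],-0.073],
  [0,[-0.81,-0.57,0.005],-0.073],
  [0,[-0.81,-0.57,0.005],-0.073],
  [0,[-0.81,-0.57,0.005],-0.073],
  [0,[-0.81,-0.57,0.005],-0.073],
  [0,[-0.81,-0.57,0.005],-0.073],
  [0,[-0.81,-0.57,0.005],-0.073],
])

```text
time_s: 2.55
eef_pos: [0.4326, 0.1957, 0.1999]
eef_rot: [-0.0, 0.083, 0.997, 0.0]
wrist_force: [-0.1, 0.6, -0.3]
opening: -0.003
grasp_force: 0.0
```

Emit:
play_rows([
  [0,[0,0,0.1],0],
  [0,[0,0,0.2],0],
  [0,[0,0,0.3],0],
  [0,[0,0,0.36],0],
  [0,[0,0,0.4],0],
  [0,[0,0,0.4],0],
])

```text
time_s: 3.15
eef_pos: [0.4289, 0.1978, 0.0376]
eef_rot: [-0.003, 0.08, 0.997, -0.001]
wrist_force: [-0.0, -0.5, 0.5]
opening: 0.001
grasp_force: 0.0
```

Run:
```python
from m import *
o=get_obs();print(o["eef_pos"],o["wrist_force"])
p=camera("scene");cv2.imwrite("pics/s1.png",cv2.resize(p["image"][150:290,320:500,::-1],None,fx=4,fy=4,interpolation=cv2.INTER_CUBIC))
```

```text
[0.4288675  0.19777122 0.03755723] [-0.04968361 -0.46933424  0.50985469]
```

View pics/s1.png

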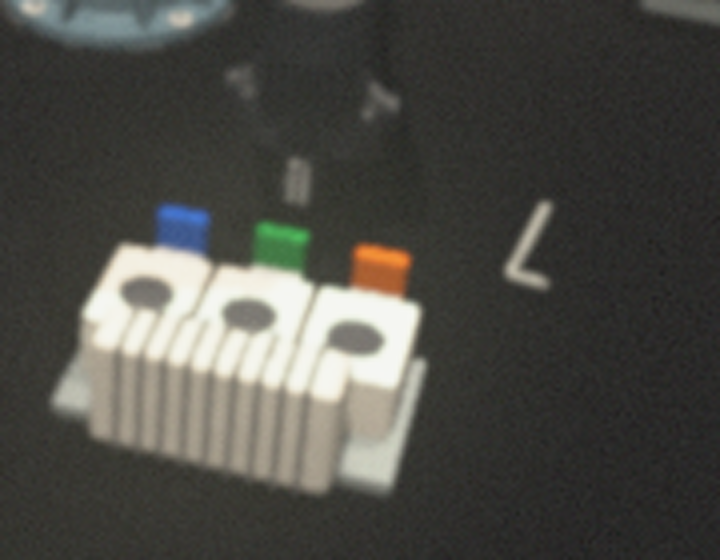

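The shut fingers at (297,180) stand squarely in front of the green tab at (280,245). I advance gently, watching the force.

Emit:
play_rows([
  [0,[-0.03,0,0],0],
  [0,[-0.06,0,0],0],
  [0,[-0.068,0,0],0],
  [0,[-0.076,0,0],0],
  [0,[-0.084,0,0],0],
  [0,[-0.092,0,0],0],
  [0,[-0.1,0,0],0],
  [0,[-0.1,0,0],0],
])

```text
time_s: 4.0
eef_pos: [0.4723, 0.1901, 0.0404]
eef_rot: [0.0, 0.082, 0.997, 0.0]
wrist_force: [-1.0, -0.3, 5.5]
opening: -0.003
grasp_force: 2.3
```

```bash
cat >> m.py <<'E'
def tabs():
    d=np.array([np.cos(np.radians(-9.4)),np.sin(np.radians(-9.4))]);n=np.array([-d[1],d[0]]);g=np.array([.4777,.1888])
    for cam in("top","scene"):
        p=camera(cam);C=cloud(p)
        for c in("green","orange","blue"):
            P=C[col(p,c)&box(C,[.42,.05,.064],[.56,.32,.09])]
            if len(P): x=P.mean(0);print(cam,c,len(P),"s,l mm",(1e3*np.array([(x[:2]-g)@d,(x[:2]-g)@n])).round(1))
E
python3 - <<'E'
from m import *
tabs();o=get_obs();print(o["eef_pos"],o["wrist_force"],o["joint_efforts"])
E
```

```text
top blue 72 s,l mm [  2.1 -72.6]
scene green 40 s,l mm [10.2  1.2]
scene orange 54 s,l mm [ 4.8 73.2]
scene blue 51 s,l mm [  3.9 -70.7]
[0.47224731 0.1900665  0.04039942] [0.1012502  0.77444385 4.21158994] [-2.65705911e-02 -3.83889091e+01 -2.63113296e+01  2.34596932e-02
  4.04431613e-02 -3.29102855e-03]
```

Emit:
play_rows([
  [0,[-0.005,0,0],0],
  [0,[-0.01,0,0],0],
  [0,[-0.015,0,0],0],
  [0,[-0.02,0,0],0],
  [0,[-0.025,0,0],0],
  [0,[-0.03,0,0],0],
  [0,[-0.033,0,0],0],
  [0,[-0.035,0,0],0],
  [0,[-0.035,0,0],0],
])

```text
time_s: 5.0
eef_pos: [0.4856, 0.1879, 0.0403]
eef_rot: [0.0, 0.082, 0.997, 0.0]
wrist_force: [-1.9, 0.2, 5.9]
opening: -0.001
grasp_force: 3.2
```

Run:
```python
from m import *
tabs();o=get_obs();print(o["eef_pos"],o["wrist_force"],o["joint_efforts"])
```

```text
top orange 48 s,l mm [ 1.7 76.5]
top blue 74 s,l mm [  2.1 -72.8]
scene green 36 s,l mm [23.8  1. ]
scene orange 54 s,l mm [ 5.3 72.7]
scene blue 48 s,l mm [  3.7 -70.5]
[0.48557146 0.18787574 0.04034256] [-1.34032278 -0.32238825  6.08532314] [-3.61764953e-01 -3.92924058e+01 -2.67688429e+01 -8.61818343e-02
 -4.06917734e-01 -1.12484671e-03]
```

Emit:
play_rows([
  [0,[-0.002,0,0],0],
  [0,[-0.004,0,0],0],
  [0,[-0.005,0,0],0],
  [0,[-0.005,0,0],0],
])

```text
time_s: 5.5
eef_pos: [0.4873, 0.1876, 0.0403]
eef_rot: [-0.0, 0.082, 0.997, 0.0]
wrist_force: [-2.0, -0.3, 7.4]
opening: 0.001
grasp_force: 3.5
```

Emit:
play_rows([
  [0,[-0.002,0,0],0],
  [0,[-0.0035,0,0],0],
  [0,[-0.005,0,0],0],
  [0,[-0.005,0,0],0],
])

```text
time_s: 5.9
eef_pos: [0.4876, 0.1875, 0.0402]
eef_rot: [-0.002, 0.082, 0.997, -0.0]
wrist_force: [-7.9, 1.0, 12.0]
opening: -0.004
grasp_force: 6.1
```

The travel came to about 24 mm as predicted, and the force rose with the tip stalled, so the slide is at its stop. I back off and lift.

Emit:
play_rows([
  [0,[0.01,0,0],0],
  [0,[0.05,0,0],0],
  [0,[0.11,0,0],0],
  [0,[0.12,0,-0.1],0],
  [0,[0.12,0,-0.2],0],
  [0,[0.12,0,-0.3],0],
  [0,[0.12,0,-0.36],0],
  [0,[0.12,0,-0.36],0],
])

```text
time_s: 6.7
eef_pos: [0.4444, 0.1954, 0.1877]
eef_rot: [0.004, 0.082, 0.997, 0.001]
wrist_force: [0.3, 0.5, -1.1]
opening: -0.002
grasp_force: 0.0
```

Run:
```python
from m import *
tabs()
p=camera("top");C=cloud(p);P=C[col(p,"red")&box(C,[.5,-.4,.046],[.7,-.15,.065])];print(len(P),P.mean(0),rect(P))
o=get_obs();print(o["eef_pos"],o["eef_rot"],to_units([.572,-.3318,.18]))
```

```text
top green 50 s,l mm [24.6 -1.5]
top blue 74 s,l mm [  2.1 -72.8]
scene green 36 s,l mm [25.6  1.1]
scene orange 56 s,l mm [ 5.3 73.2]
scene blue 49 s,l mm [  3.3 -70.5]
92 [ 0.5710543  -0.33147066  0.05265399] (array([ 571.5, -332.4]), array([23.4, 26.1]), 87.2)
[0.4410309  0.19472518 0.18250493] [-1.00379366e-03  8.16661140e-02  9.96659199e-01 -2.79953858e-04] [-0.5373 -1.2455  0.0061]
```

Emit:
play_rows([
  [0,[-0.27,-0.62,0],0],
  [0,[-0.27,-0.62,0],0],
  [0,[-0.27,-0.62,0],0],
  [0,[-0.27,-0.62,0],0],
  [0,[-0.27,-0.62,0],0],
  [0,[-0.27,-0.62,0],0],
  [0,[-0.27,-0.62,0],0],
])

```text
time_s: 7.55
eef_pos: [0.5074, -0.0699, 0.1815]
eef_rot: [-0.002, 0.084, 0.996, 0.0]
wrist_force: [-0.4, 1.2, -0.1]
opening: 0.0
grasp_force: 0.0
```

Emit:
play_rows([
  [0,[-0.267,-0.625,0],0],
  [0,[-0.267,-0.625,0],0],
  [0,[-0.267,-0.625,0],0],
  [0,[-0.267,-0.625,0],0],
  [0,[-0.267,-0.625,0],0],
  [0,[-0.267,-0.625,0],0],
  [0,[-0.267,-0.625,0],0],
  [0,[-0.267,-0.625,0],0],
  [0,[-0.267,-0.625,0],0],
])

```text
time_s: 8.45
eef_pos: [0.5726, -0.329, 0.1828]
eef_rot: [-0.001, 0.081, 0.997, 0.001]
wrist_force: [0.7, -0.2, 0.5]
opening: 0.003
grasp_force: 0.0
```

Run:
```python
from m import *
o=get_obs();print(o["eef_pos"],o["eef_rot"],to_units([.572,-.332,.07]))
```

```text
[ 0.57263731 -0.32901677  0.18278152] [-8.92950522e-04  8.08403784e-02  9.96726266e-01  8.87179547e-04] [-2.000e-04 -8.100e-03  2.819e-01]
```

Emit:
play_rows([
  [0,[0,-0.007,0.08],0],
  [0,[0,-0.007,0.16],0],
  [0,[0,-0.007,0.23],0],
  [0,[0,-0.007,0.27],0],
  [0,[0,-0.007,0.28],0],
  [0,[0,-0.007,0.28],0],
])

```text
time_s: 9.05
eef_pos: [0.5727, -0.3335, 0.0722]
eef_rot: [-0.0, 0.081, 0.997, 0.0]
wrist_force: [0.1, 0.0, 1.0]
opening: -0.003
grasp_force: 0.0
```

Run:
```python
from m import *
o=get_obs();print(o["eef_pos"],o["wrist_force"],to_units([.572,-.332,.046]))
p=camera("scene");cv2.imwrite("pics/s2.png",cv2.resize(p["image"][150:280,150:310,::-1],None,fx=4,fy=4,interpolation=cv2.INTER_CUBIC))
```

```text
[ 0.57269569 -0.33349122  0.07216056] [0.14118448 0.02161348 0.96146753] [0.0023 0.0034 0.0654]
```

View pics/s2.png

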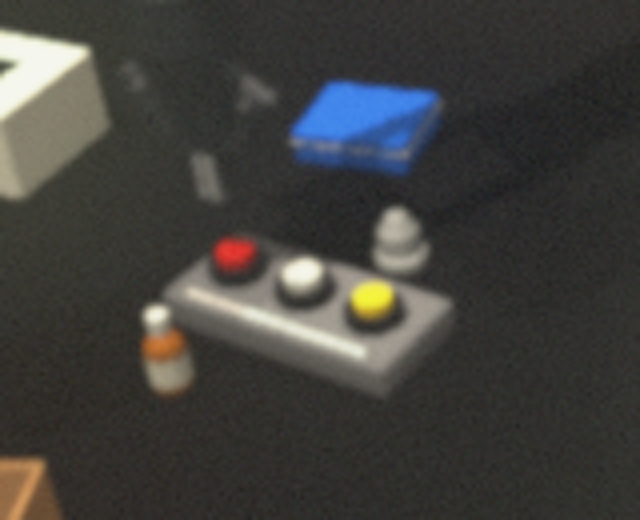

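The scene crop shows the fingers (pale pads at (205,175), dark tips) above the red cap at (235,255), clear of the white one at (302,278). I press gently.

Emit:
play_rows([
  [0,[0.001,0.003,0.025],0],
  [0,[0.001,0.003,0.04],0],
  [0,[0.001,0.003,0.047],0],
  [0,[0.001,0.003,0.052],0],
  [0,[0.001,0.003,0.057],0],
  [0,[0.001,0.003,0.062],0],
  [0,[0.001,0.003,0.065],0],
  [0,[0.001,0.003,0.065],0],
])

```text
time_s: 9.9
eef_pos: [0.5722, -0.3328, 0.0457]
eef_rot: [-0.0, 0.082, 0.997, 0.0]
wrist_force: [-0.5, -0.2, 0.1]
opening: -0.001
grasp_force: 0.0
```

Run:
```python
from m import *
o=get_obs();print(o["eef_pos"],o["wrist_force"])
p=camera("scene");a=cv2.resize(p["image"][180:250,180:260,::-1],None,fx=5,fy=5,interpolation=cv2.INTER_CUBIC)
t=camera("top");b=cv2.resize(t["image"][140:210,390:470,::-1],None,fx=5,fy=5,interpolation=cv2.INTER_CUBIC)
f=lambda i:np.clip(255*(i/255.)**.5,0,255).astype(np.uint8)
cv2.imwrite("pics/s3.png",np.hstack([f(a),f(b)]))
C=cloud(p);P=C[box(C,[.52,-.39,.055],[.62,-.28,.12])];print(len(P),np.percentile(P,[1,50,99],axis=0))
P=P[P[:,2]<.075];print(len(P),P.mean(0) if len(P) else "", np.sort(P[:,2])[:10])
```

```text
[ 0.57215812 -0.33278721  0.04568604] [-0.52005835 -0.24244401  0.05768843]
117 [[ 0.56786527 -0.34751021  0.05531829]
 [ 0.5800685  -0.32886285  0.0982174 ]
 [ 0.58629254 -0.31812396  0.11854658]]
4 [ 0.57165186 -0.32676773  0.05574786] [0.05502359 0.05518848 0.05599978 0.05677961]
```

View pics/s3.png

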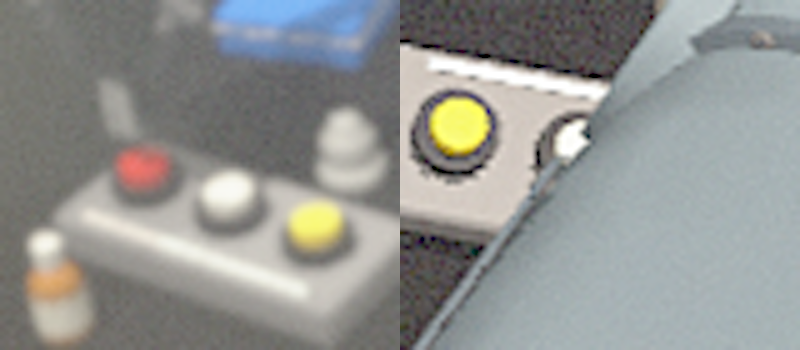

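Run:
```python
from m import *
o=get_obs();T=o["eef_pos"]
p=camera("scene");C=cloud(p)
for h in(0,.01,.02,.04,.06): 
    u,_=cv2.projectPoints((T+[0,0,h]).reshape(1,1,3),np.array(p["rvec"],float),np.array(p["tvec"],float),np.array(p["intrinsics"]),np.array([p["k1"],0,0,0,0.]));print(h,u.ravel().round(1),"crop",((u.ravel()-[180,180])*5).round())
m=box(C,[.53,-.39,.05],[.62,-.29,.11])
for z0 in np.arange(.05,.11,.01):
    P=C[m&(C[...,2]>=z0)&(C[...,2]<z0+.01)]
    if len(P):print(z0.round(2),len(P),P.mean(0).round(4),P.min(0).round(3),P.max(0).round(3))
P=C[col(p,"red")&box(C,[.5,-.4,.03],[.7,-.15,.075])];print(len(P),P.mean(0),np.percentile(P[:,2],[5,50,95]),rect(P))
```

```text
0 [207.8 213.8] crop [139. 169.]
0.01 [207.2 211.1] crop [136. 155.]
0.02 [206.6 208.3] crop [133. 142.]
0.04 [205.4 202.7] crop [127. 113.]
0.06 [204.2 196.9] crop [121.  85.]
0.05 42 [ 0.572  -0.3319  0.0527] [ 0.56  -0.346  0.05 ] [ 0.583 -0.318  0.055]
0.07 5 [ 0.5773 -0.3309  0.078 ] [ 0.57  -0.341  0.077] [ 0.58  -0.326  0.08 ]
0.08 24 [ 0.5791 -0.3305  0.0862] [ 0.569 -0.347  0.081] [ 0.584 -0.319  0.09 ]
0.09 29 [ 0.5793 -0.3294  0.0952] [ 0.569 -0.346  0.09 ] [ 0.586 -0.318  0.099]
0.1 29 [ 0.5785 -0.329   0.1042] [ 0.566 -0.348  0.101] [ 0.584 -0.317  0.11 ]
72 [ 0.57321918 -0.33082421  0.04919969] [0.0417843  0.05084686 0.05443433] (array([ 557.3, -339.5]), array([61.4, 29.1]), 25.1)
```

The cap is still fully visible at the tip's projected spot (139,169), and there is no contact force. The lowest finger surface is about 0.02 m above the reported TCP, so the real tips must be higher than stated. I continue down in small force-checked steps.

Emit:
play_rows([
  [0,[0,0,0.004],0],
  [0,[0,0,0.008],0],
  [0,[0,0,0.012],0],
  [0,[0,0,0.015],0],
  [0,[0,0,0.015],0],
])

```text
time_s: 10.55
eef_pos: [0.5721, -0.3327, 0.0395]
eef_rot: [-0.0, 0.082, 0.997, 0.0]
wrist_force: [0.5, -0.3, -0.3]
opening: 0.002
grasp_force: 0.0
```

Emit:
play_rows([
  [0,[0,0,0.004],0],
  [0,[0,0,0.008],0],
  [0,[0,0,0.012],0],
  [0,[0,0,0.012],0],
])

```text
time_s: 10.95
eef_pos: [0.572, -0.3327, 0.0347]
eef_rot: [-0.0, 0.082, 0.997, 0.0]
wrist_force: [0.5, -0.2, -0.4]
opening: 0.002
grasp_force: 0.0
```

Run:
```python
from m import *
o=get_obs();print(o["eef_pos"],o["wrist_force"],o["joint_efforts"])
p=camera("scene");a=cv2.resize(p["image"][180:250,180:260,::-1],None,fx=7,fy=7,interpolation=cv2.INTER_CUBIC)
cv2.imwrite("pics/s4.png",np.clip(255*(a/255.)**.45,0,255).astype(np.uint8))
C=cloud(p);m=box(C,[.53,-.39,.04],[.62,-.29,.11])
for z0 in np.arange(.04,.11,.01):
    P=C[m&(C[...,2]>=z0)&(C[...,2]<z0+.01)]
    if len(P):print(z0.round(2),len(P),P.mean(0).round(4),P.min(0).round(3),P.max(0).round(3))
```

```text
[ 0.57202794 -0.33272961  0.03470608] [ 0.49740059 -0.18041105 -0.35840561] [-1.89103629e-02 -5.78542221e+01 -3.09131849e+01 -5.67612879e-04
 -4.30201669e-02 -9.71910254e-06]
0.04 73 [ 0.5783 -0.3258  0.0438] [ 0.552 -0.352  0.04 ] [ 0.598 -0.29   0.049]
0.05 40 [ 0.573  -0.3318  0.0527] [ 0.556 -0.344  0.05 ] [ 0.584 -0.32   0.056]
0.06 8 [ 0.5767 -0.3301  0.0675] [ 0.564 -0.339  0.064] [ 0.585 -0.326  0.07 ]
0.07 23 [ 0.5788 -0.3296  0.0761] [ 0.566 -0.346  0.07 ] [ 0.584 -0.32   0.08 ]
0.08 28 [ 0.5789 -0.3285  0.0849] [ 0.568 -0.347  0.08 ] [ 0.583 -0.319  0.09 ]
0.09 32 [ 0.579  -0.3299  0.0949] [ 0.568 -0.347  0.091] [ 0.586 -0.318  0.1  ]
0.1 20 [ 0.5817 -0.3319  0.1056] [ 0.576 -0.352  0.101] [ 0.588 -0.32   0.11 ]
```

View pics/s4.png

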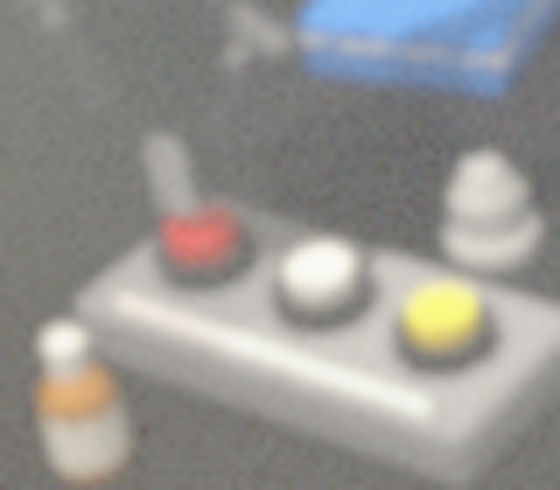

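The fingers (165,170) come down onto the cap at (200,235) but do not touch it yet. Their lowest surface is at about z = 0.065, so the tips sit roughly 25–30 mm above the reported TCP. I continue gently.

Emit:
play_rows([
  [0,[0,0,0.004],0],
  [0,[0,0,0.008],0],
  [0,[0,0,0.012],0],
  [0,[0,0,0.015],0],
  [0,[0,0,0.015],0],
])

```text
time_s: 11.5
eef_pos: [0.5721, -0.3327, 0.0288]
eef_rot: [-0.0, 0.082, 0.997, 0.0]
wrist_force: [0.6, -0.0, -0.4]
opening: 0.0
grasp_force: 0.0
```

Emit:
play_rows([
  [0,[0,0,0.003],0],
  [0,[0,0,0.006],0],
  [0,[0,0,0.009],0],
  [0,[0,0,0.01],0],
  [0,[0,0,0.01],0],
])

```text
time_s: 12.0
eef_pos: [0.5722, -0.3328, 0.025]
eef_rot: [-0.0, 0.082, 0.997, 0.0]
wrist_force: [0.6, 0.1, -0.7]
opening: 0.001
grasp_force: 0.0
```

Emit:
play_rows([
  [0,[0,0,0.003],0],
  [0,[0,0,0.006],0],
  [0,[0,0,0.009],0],
  [0,[0,0,0.01],0],
  [0,[0,0,0.01],0],
])

```text
time_s: 12.5
eef_pos: [0.5723, -0.3329, 0.0212]
eef_rot: [0.0, 0.082, 0.997, -0.0]
wrist_force: [-0.3, 0.2, 2.3]
opening: -0.003
grasp_force: 0.8
```

Contact. I press to the stop.

Emit:
play_rows([
  [0,[0,0,0.003],0],
  [0,[0,0,0.006],0],
  [0,[0,0,0.008],0],
  [0,[0,0,0.01],0],
  [0,[0,0,0.01],0],
])

```text
time_s: 13.0
eef_pos: [0.5723, -0.333, 0.0172]
eef_rot: [0.0, 0.082, 0.997, -0.0]
wrist_force: [-0.1, 0.2, 3.7]
opening: -0.004
grasp_force: 1.8
```

Emit:
play_rows([
  [0,[0,0,0.002],0],
  [0,[0,0,0.004],0],
  [0,[0,0,0.006],0],
  [0,[0,0,0.006],0],
])

```text
time_s: 13.4
eef_pos: [0.5724, -0.333, 0.0165]
eef_rot: [0.0, 0.082, 0.997, -0.0]
wrist_force: [-5.1, 4.1, 14.0]
opening: 0.003
grasp_force: 7.1
```

The tip stalled at the hard stop with 14 N, so the button is fully down. I lift clear.

Emit:
play_rows([
  [0,[0,0,-0.02],0],
  [0,[0,0,-0.06],0],
  [0,[0,0,-0.15],0],
  [0,[0,0,-0.25],0],
  [0,[0,0,-0.35],0],
  [0,[0,0,-0.45],0],
  [0,[0,0,-0.5],0],
  [0,[0.3,0.3,-0.5],0],
  [0,[0.3,0.3,-0.5],0],
  [0,[0.3,0.3,-0.5],0],
])

```text
time_s: 14.4
eef_pos: [0.4836, -0.2097, 0.2148]
eef_rot: [-0.0, 0.082, 0.997, 0.0]
wrist_force: [1.5, 1.0, 1.0]
opening: -0.003
grasp_force: 0.0
```

Emit:
play_rows([
  [0,[0,0.3,0],0],
  [0,[0,0.3,0],0],
  [0,[0,0.3,0],0],
  [0,[0,0.3,0],0],
  [0,[0,0.3,0],0],
])

```text
time_s: 14.9
eef_pos: [0.5044, -0.0925, 0.2151]
eef_rot: [0.0, 0.081, 0.997, -0.0]
wrist_force: [-0.1, -0.5, 0.3]
opening: -0.003
grasp_force: 0.0
```

Run:
```python
from m import *
tabs()
for cam in("top","scene"):
    p=camera(cam);C=cloud(p)
    for c in("red","yellow"):
        P=C[col(p,c)&box(C,[.5,-.4,.04],[.7,-.15,.065])];print(cam,c,len(P),P.mean(0).round(4))
    for n in("objective","oil_bottle","slide_box","hex_key"):
        for d in masks_of(p,n)[:1]: print(cam,n,round(d["conf"],2),np.nanmedian(C[d["mask"]],0).round(3))
o=get_obs();print(o["time_s"],o["eef_pos"],o["wrist_force"],abs(o["dq"]).max())
```

```text
top green 70 s,l mm [23.1 -1.5]
top orange 78 s,l mm [ 3.  71.3]
top blue 73 s,l mm [  2.1 -72.6]
scene green 45 s,l mm [24.7  2. ]
scene orange 57 s,l mm [ 5.5 73.2]
scene blue 49 s,l mm [  3.4 -70.6]
top red 111 [ 0.5711 -0.332   0.0514]
top yellow 14 [ 0.6025 -0.2039  0.0531]
top objective 0.78 [ 0.492 -0.232  0.033]
top oil_bottle 0.56 [ 0.664 -0.339  0.04 ]
top slide_box 0.94 [ 0.337 -0.317  0.031]
top hex_key 0.62 [ 0.568 -0.33   0.044]
scene red 72 [ 0.5735 -0.3307  0.0493]
scene yellow 43 [ 0.6057 -0.212   0.0525]
scene objective 0.61 [ 0.506 -0.229  0.022]
scene oil_bottle 0.67 [ 0.674 -0.338  0.037]
scene slide_box 0.57 [ 0.358 -0.312  0.03 ]
15.5 [ 0.50432785 -0.09275512  0.21462235] [-0.46219129  0.84904308 -0.263418  ] 0.0035285065706730906
```

```bash
python3 -c "
from bench import *
print(hand_in())"
```

```text
the job is handed in; nothing more can be done
None
```

I pushed the green slide about 24 mm until it stopped, then pressed the red button to its hard stop and let it back up. The job is handed in with the hand clear; the hand-in returned no verdict, and the last pictures gave no sure fix on the white button or hex key, though the arm touched neither.

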